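# Key and carrier hub onto a throwing-wheel spindle

### The arm

A 6-joint arm with a two-finger parallel gripper is mounted at the origin on the work surface. World frame = base frame: x ahead of the robot, y to its left, z up, the work surface at z = 0. Lengths are in mm, angles in rad, forces in N, time in s.
With the tool pointing down it reaches from about 375 to 975 mm from the base axis. Payload 3.8 kg.
Tool frame: the origin (TCP) lies at the very end of the fingers, on their centre line; the grasp point (between the pads) lies 19 mm behind it (robot.pinch_z is the distance from the TCP to the grasp point, in mm); z points along the fingers, y is the direction in which the jaws open and shut (so a half turn about z gives the same grasp; the last joint's range is limited). The gripper opens to 85 mm and grips with 20 to 120 N. Pads are 22 mm wide; open, the fingers measure 114 mm over their backs; the gripper's body (76 mm by 85 mm) begins 54 mm behind the grasp point. The pads swing forward as they close: fully open they stand 13 mm farther back than shut.
Start: joints at [1.118, 0.264, 1.604, -0, 1.274, -0.037], TCP at [272.644, 617.481, 231.28] pointing down, gripper open.
Joint ranges: [-2.63, 2.63], [-0.94, 2.18], [0.31, 2.57], [-1.31, 4.45], [0, 2.66], [-2.55, 2.55]. Speed limits (rad/s): [2.57, 2.57, 3.14, 3.14, 3.14, 3.14].

### API

Orientations are given as a unit quaternion [x, y, z, w].
In Python, from station import robot gives the robot as it stands.
- The arm moves only by the shell command python3 -m crank 'ROWS'. ROWS is JSON, a list of rows, each a list of 7 numbers: the opening, from 0 (shut) to 1 (fully open), then the shift along the tool's x, y, z in mm, then the turn, a rotation vector about the tool's x, y, z in degrees. In form: [[grip, x, y, z, ax, ay, az], ...]. A call has 1 to 20 rows; each row shifts and turns the commanded pose from where the row before left it, along the tool's axes as they then stand; what a row does not reach is not made up. A row lasts 1/12 s, in which the tool goes at most 41.7 mm and 7.16 degrees, less where a joint would pass 70% of its speed; a pose out of reach is approached as far as the arm can. A call with a gripper value outside its range is refused whole. The fingers move at their own pace and stop on an object; the grip force is fixed at half the most. Time passes only in rows, so rows that do not move let the fingers close. It gives the time, the measured TCP pose, the force and the opening at its end, in the units of the state.
- robot.state(): the state, without advancing time (a new reading comes with each control period).
- robot.capture(name): name is "scene" or "top" or "wrist"; returns a dict with "img" (480x640x3 uint8, blue, green, red), "fx", "fy", "cx", "cy" (pixels), "R" (3x3) and "t" (3): a world point X has camera coordinates R X + t. Camera axes: x right, y down, z forward; pixel columns grow to the right and rows downward; lengths in mm; the calibration is good to about 2 mm. A picture is of the moment at which its call begins. There is no depth.
- robot.close_job(): hands the job in, once; it reports no verdict.
Trained networks look in the newest picture that a camera, given by its name, has taken for a name from the list of things; names that differ only in an ending like _2 or _b are one class to them, and where a whole thing is asked for, a point or a joint stands for the part that bears it (a point fixed in the world has none). Each returns a list of dicts, best first, with "conf" (0 to 1); they miss things now and then, are a little off and sometimes report something else, mostly with a low value. They report only what shows in the picture. A call takes as long as a camera call.
- robot.spot_in(name, camera): "uv" ([column, row] in pixels, amid what is visible of it).
The state is a dict: "time": time; "joint_pos": joint angles; "qvel": joint speeds; "joint_torque": joint torques, N m; "tool_pos": TCP position; "orientation": TCP orientation; "contact_force": force on the tool from outside, world axes, zero at the start; "torque": the same for the moment, N m; "gripper_width": finger opening in mm.
Only numpy, scipy, OpenCV 4.12 (cv2) and the standard library are available. Lean on these libraries where they do the work, as an engineer would, in place of code of your own. Each camera call takes 0.05 s, during which the arm holds its last target. There are 200 camera calls.

### The job

The head of the table-top throwing wheel is off. Take the square key out of the small-parts block and drop it all the way into the slot of the spindle, let go of it, then slide the carrier hub onto the spindle so that its keyway goes over the key and the hub sits fully home, flat on the collar. Where the keyway lies in the hub is not known exactly, so find it gently: rest the hub lightly on the key and turn it until it slips over, never lean on it with more than about 30 N or let it fall into place, and leave the other things on the bench where they are.

Things in the scene. Friction and masses are not known exactly. Their poses are not given: they have to be found in the camera images.
- spindle_seat (a point): Point on the axis of the wheel's upright steel spindle, level with the flat top (seat) of the 64 mm round collar it rises from, 102 mm above the bench. z points up along the axis, x towards the spindle's slot. The spindle cannot turn; it is 26 mm in diameter and its nose stands 36 mm above this point (top 3 mm bevelled).
- slot_mouth (a point): Centre of the key slot, 13 mm from the spindle axis along x of spindle_seat (same axes), level with the collar's seat. Below this point it is a pocket 11 x 11 mm, 29 mm deep, closed all round; above, it goes on as a groove 11 mm wide in the spindle's side, open outwards and at the nose.
- key_center (a point): Centre of the loose steel key: a square bar 10 x 10 mm, 58 mm long, 45 g, z along its length, lower end bevelled 2 mm. It starts upright in one of the block's holes, 34 mm standing out. Seated in the slot, its centre is level with slot_mouth: 29 mm stand above the collar, 7 mm below the spindle's nose.
- key: The whole key; origin at the centre of its lower end. Let go when its foot is a few mm down in the pocket, it drops by its own weight: held by its top 14 mm, its foot can go 8 mm into the pocket before the fingertips reach the spindle's nose.
- block: The fixed wooden small-parts block, 60 mm (x) x 130 mm (y) x 30 mm high, origin at the centre of its underside. Its three 12 mm square holes, 24 mm deep, lie in a row along its y axis, 40 mm apart, the middle one at its centre. Grip the key across the row (along x of the block), the others stand beside it.
- hub_center (a point): Centre, half-way up, of the loose aluminium carrier hub, 44 mm high, 0.36 to 0.55 kg, z up. Below it has a round flange 90 mm in diameter, 14 mm thick; above that a square boss 50 x 50 mm, 30 mm high, with faces along x and y: the place to grip. Fully home, this point is 22 mm above spindle_seat.
- hub: The whole hub; origin at the centre of its underside. Its through bore is 27.4 mm with one keyway 11.2 mm wide, seen from above, which points up to 0.9 rad away from the hub's x axis (new each time; it is fast in the hub). On the spindle the hub's underside meets the key's top 29 mm above the seat unless the keyway is within about 0.1 rad of the key; centre it in that play, or it wedges.
- wheel: The whole fixed wheel; origin on the bench under the spindle. A grey box 250 x 250 mm, 70 mm high, with the 32 mm high collar and the spindle on it at its centre.
- spanner: bystander: a 160 mm spanner lying on the bench between robot and wheel
- glaze_cup: bystander: small white cup, 52 mm wide, 50 mm high
- brush: bystander: a 160 mm brush lying on the bench
- jar: bystander: glass jar with a lid, 64 mm wide, 85 mm high
- tub: bystander: white tub, 70 mm wide, 70 mm high
- bowl: bystander: white bowl, 110 mm wide, 50 mm high
- rib: bystander: a 200 mm spatula lying on the bench
- pin: bystander: round pin 9 x 46 mm standing in the block; origin at its foot
- flatbar: bystander: flat bar 6 x 10 x 42 mm standing in the block; origin at its foot

How it is judged (in metres and radians):
On the way, in this order (a step that is already met when the one before it is completed fails the run):
1. the key is fully down in the spindle's slot and let go (horizontal distance between key_center and slot_mouth below 0.003 m and z of key_center in the frame of spindle_seat between -0.003 and 0.003 m and angle between key_center's own z axis and vertical below 0.12 rad and contact force between the fingers and key below 0.1 N), for 0.2 s.
2. the hub is fully home on the collar over the key (horizontal distance between key_center and slot_mouth below 0.003 m and z of key_center in the frame of spindle_seat between -0.003 and 0.003 m and angle between key_center's own z axis and vertical below 0.12 rad and horizontal distance between hub_center and spindle_seat below 0.002 m and z of hub_center in the frame of spindle_seat between 0.02 and 0.0245 m and angle between hub_center's own z axis and vertical below 0.05 rad), for 0.2 s.
At the end, for the whole second after the job is handed in: The key stands in the slot (centre within 3 mm of slot_mouth sideways and in height, upright within 7 degrees); the hub is on the spindle over it, within 2 mm of the axis, level within 3 degrees and its underside within 2.5 mm of the collar's seat; both at rest and let go (all of step 2 and linear speed of each of hub, key below 0.01 m/s); the robot touches nothing.
It fails at once if the hub is pressed or dropped on the wheel with more than 80 N (contact force between hub and wheel above 80 N).
It fails at once if the hub is pressed or dropped on the key with more than 80 N (contact force between hub and key above 80 N).
It fails at once if another thing on the bench or in the block is moved by more than 30 mm (distance of any of spanner, glaze_cup, brush, jar, tub, bowl, rib, pin, flatbar from where it was at the start of the episode above 0.03 m).
It also fails if it takes over 72 s, if anything falls off the work surface, if the arm or the gripper's body presses on something with over 40 N, if the wrist force passes 120 N, or if a joint passes its speed limit or range.

## Working session

There is one attempt and no reset: what is moved stays moved. The work goes in short steps, Python scripts to look and compute and a shell command to move; the robot and the scene stay as the last step left them, time stands still between calls to the robot, and variables do not carry over. Pictures are saved under pics/ and viewed, about 8 in all and at most 12, crops included, and the job is handed in when it is done.

```bash
ls; mkdir -p pics
python3 - <<'E'
from station import robot
import cv2
print(robot.state())
for c in ("scene","top"):
    d=robot.capture(c); cv2.imwrite(f"pics/{c}0.png",d["img"])
    print(c,d["fx"],d["cx"],d["cy"],d["R"],d["t"])
    for n in ["spindle_seat","slot_mouth","key_center","key","block","hub_center","hub","wheel","pin","flatbar","spanner","jar","tub","bowl","glaze_cup"]:
        try: print(n,[(r["uv"],round(r["conf"],2)) for r in robot.spot_in(n,c)[:2]])
        except Exception as e: print(n,e)
E
```

```text
pics
{'time': 0.0, 'joint_pos': array([ 1.11807419e+00,  2.64743875e-01,  1.60537189e+00,  2.50692319e-05,
        1.27368667e+00, -3.68803139e-02]), 'qvel': array([ 0.0003467 , -0.00127774, -0.00056133, -0.00107938,  0.00123532,
        0.00084669]), 'joint_torque': array([ 2.01856354e-03, -5.15097463e+01, -3.67325377e+01, -1.56749775e-04,
        1.27483290e-02, -2.44540371e-05]), 'tool_pos': array([272.33780575, 616.83006057, 229.96940781]), 'orientation': array([ 2.06429515e-01,  9.78460850e-01, -1.06904583e-03, -2.79409487e-04]), 'contact_force': array([ 0.61097435,  0.18085384, -0.23712471]), 'torque': array([0.0003977 , 0.00919869, 0.02623008]), 'gripper_width': 85.51414319936}
scene 577.5926954465879 316.20930321419917 239.7189777019364 [[-0.80003159  0.59983013 -0.01238052]
 [ 0.33714788  0.4324149  -0.83627069]
 [-0.49626684 -0.67321703 -0.54817703]] [ 362.61431507 -113.68849287 1455.97825868]
spindle_seat [([255.5, 268.6], 0.66), ([398.7, 390.2], 0.63)]
slot_mouth [([256.8, 268.1], 0.67)]
key_center [([415.9, 316.3], 0.61)]
key [([417.0, 316.7], 0.67), ([230.4, 197.1], 0.2
[... 465 characters left out ...]
03015235945338 [[ 2.55204150e-02 -9.99673927e-01  8.64655016e-04]
 [-9.90217000e-01 -2.53976654e-02 -1.37205146e-01]
 [ 1.37182367e-01  2.64533617e-03 -9.90542276e-01]] [  40.09278384  524.68790177 1257.01424254]
spindle_seat [([354.8, 212.9], 0.74), ([467.6, 260.9], 0.66)]
slot_mouth [([356.5, 212.9], 0.74)]
key_center []
key []
block []
hub_center [([468.4, 259.6], 0.86)]
hub [([467.8, 261.4], 0.56)]
wheel [([465.9, 258.5], 0.7), ([356.8, 212.5], 0.6)]
pin [([356.4, 212.5], 0.72)]
flatbar [([285.5, 307.4], 0.23)]
spanner [([353.5, 296.5], 0.79)]
jar [([195.9, 204.5], 0.88)]
tub [([481.0, 200.5], 0.67), ([176.1, 253.8], 0.56)]
bowl [([241.0, 170.7], 0.62)]
glaze_cup [([286.0, 306.9], 0.64)]
```

View pics/scene0.png

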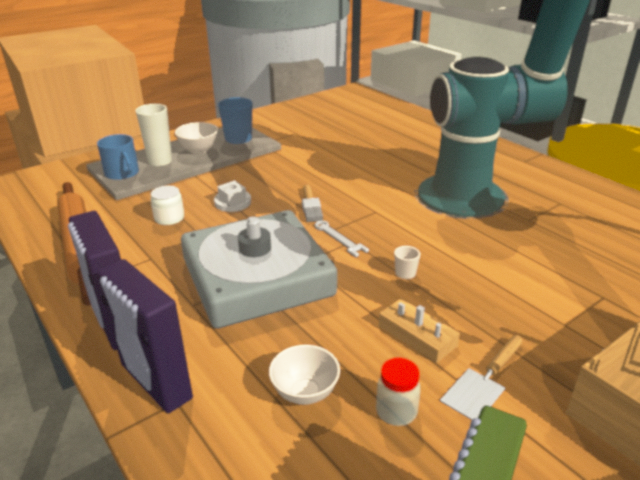

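View pics/top0.png

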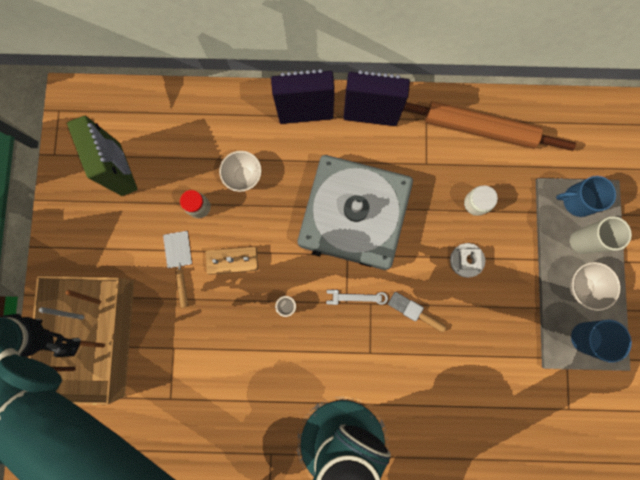

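The scene view shows the wheel with its spindle near (255,235), the hub near (232,195), and the block with three parts near (420,325), the tall middle one being the key. In the top view, the block is near (231,260), the spindle nose near (357,207) and the hub near (468,260).

```bash
cat > h.py <<'E'
from station import robot
import cv2, numpy as np
from scipy.spatial.transform import Rotation as Ro
def ray(d,uv,z):
    R=np.array(d["R"]);t=np.array(d["t"]);C=-R.T@t
    v=R.T@np.array([(uv[0]-d["cx"])/d["fx"],(uv[1]-d["cy"])/d["fy"],1])
    return C+v*(z-C[2])/v[2]
def proj(d,X):
    c=np.array(d["R"])@np.array(X,float)+np.array(d["t"])
    return np.array([d["fx"]*c[0]/c[2]+d["cx"],d["fy"]*c[1]/c[2]+d["cy"]])
def tcp():
    s=robot.state(); return s["tool_pos"],Ro.from_quat(s["orientation"])
def togo(p,yaw_y=None):
    """shift in tool axes to world p; turn about tool z (deg) so tool y has world heading yaw_y (mod 180)"""
    s=robot.state();P,R=s["tool_pos"],Ro.from_quat(s["orientation"])
    sh=R.inv().apply(np.array(p)-P); M=R.as_matrix()
    a=np.degrees(np.arctan2(M[1,1],M[0,1])); down=np.degrees(np.arccos(-M[2,2]))
    print("tool",P.round(1),"yaw_y",a.round(2),"tilt",down.round(2),"F",s["contact_force"].round(1),"T",s["torque"].round(2),"w",round(s["gripper_width"],1),"t",round(s["time"],2),"j6",s["joint_pos"][5].round(2))
    print("shift",sh.round(1), "tool z",M[:,2].round(4))
    if yaw_y is not None: print("turn az",-((yaw_y-a+90)%180-90))
E
python3 - <<'E'
from h import *
d=robot.capture("top")
for n,uv,z in [("block",(231,259.5),30),("key",(231,259),54),("nose",(357,205),138),("seat",(356.5,212.9),102),("hub",(468,260),22),("cup",(286,306.9),50),("spanner",(353,296.5),5),("jar",(192,202),85),("bl",(206,260),30),("br",(257,260),30)]:
    print(n,ray(d,uv,z).round(1))
d=robot.capture("scene")
for n,uv,z in [("key",(421,307),64),("nose",(253,221),138),("seat",(256,262),102),("hub",(232,197),22)]:
    print(n,ray(d,uv,z).round(1))
print(togo([540,250,230],90))
w=robot.capture("wrist");P,R=tcp();print("cam in tool",R.inv().apply(-np.array(w["R"]).T@w["t"]-P), (np.array(w["R"])@R.as_matrix()).round(3),w["fx"])
E
```

```text
block [456.3 299.6  30. ]
key [455.5 295.   54. ]
nose [587.2 -19.6 138. ]
seat [574.5 -20.8 102. ]
hub [ 471.6 -319.8   22. ]
cup [338.  150.3  50. ]
spanner [369.2 -21.1   5. ]
jar [595.  395.2  85. ]
bl [453.3 364.6  30. ]
br [456.7 231.8  30. ]
key [452.8 301.2  64. ]
nose [591.1 -13.2 138. ]
seat [632.9  60.  102. ]
hub [ 478.6 -309.7   22. ]
tool [272.6 617.5 231.3] yaw_y 66.18 tilt 0.0 F [ 0.6 -0.   0.3] T [ 0.   -0.02  0.08] w 85.4 t 1.7 j6 -0.04
shift [-393.  -228.2    1.3] tool z [-0.  0. -1.]
turn az -23.823095028733718
None
cam in tool [  72.00892166    0.14881145 -143.2407202 ] [[ 0.001  1.     0.001]
 [-0.96   0.001 -0.279]
 [-0.279 -0.001  0.96 ]] 353.52921886135755
```

Run:
```python
from h import *
togo([455,298,200],0)
```

```text
tool [272.6 617.5 231.3] yaw_y 66.18 tilt 0.0 F [ 0.   0.7 -0.6] T [-0.01  0.07  0.04] w 85.6 t 1.75 j6 -0.04
shift [-295.9 -218.6   31.3] tool z [-0. -0. -1.]
turn az 66.17530277951161
```

```bash
python3 -m crank '[[1,-29.6,-21.9,3.1,0,0,0],[1,-29.6,-21.9,3.1,0,0,0],[1,-29.6,-21.9,3.1,0,0,0],[1,-29.6,-21.9,3.1,0,0,0],[1,-29.6,-21.9,3.1,0,0,0],[1,-29.6,-21.9,3.1,0,0,0],[1,-29.6,-21.9,3.1,0,0,0],[1,-29.6,-21.9,3.1,0,0,0],[1,-29.6,-21.9,3.1,0,0,0],[1,-29.6,-21.9,3.1,0,0,0],[1,0,0,0,0,0,6.6],[1,0,0,0,0,0,6.6],[1,0,0,0,0,0,6.6],[1,0,0,0,0,0,6.6],[1,0,0,0,0,0,6.6],[1,0,0,0,0,0,6.6],[1,0,0,0,0,0,6.6],[1,0,0,0,0,0,6.6],[1,0,0,0,0,0,6.6],[1,0,0,0,0,0,6.6]]'
python3 - <<'E'
from h import *
togo([455,298,200],0)
d=robot.capture("wrist"); cv2.imwrite("pics/w1.png",d["img"])
for n in ["key","key_center","block","pin","flatbar"]:
    print(n,[(r["uv"],round(r["conf"],2),ray(d,r["uv"],47)[:2].round(1)) for r in robot.spot_in(n,"wrist")[:2]])
E
```

```text
time: 3.42
tool_pos: [455.0, 297.6, 200.4]
orientation: [0.708, 0.706, 0.0, 0.0]
contact_force: [-0.5, 0.3, 0.5]
gripper_width: 85.4
tool [455.  297.6 200.4] yaw_y -0.15 tilt 0.01 F [-0.5  0.3  0.5] T [-0.04 -0.03 -0.09] w 85.4 t 3.42 j6 0.54
shift [ 0.4 -0.   0.4] tool z [ 2.e-04  1.e-04 -1.e+00]
turn az -0.1500978329776359
key [([316.9, 220.0], 0.72, array([453.1, 300.1])), ([216.2, 362.9], 0.52, array([354.6, 157.6]))]
key_center [([317.8, 217.9], 0.48, array([453.8, 301.9]))]
block [([317.7, 207.9], 0.69, array([453.8, 310.7]))]
pin [([315.2, 169.0], 0.49, array([451.8, 343.3]))]
flatbar []
```

View pics/w1.png

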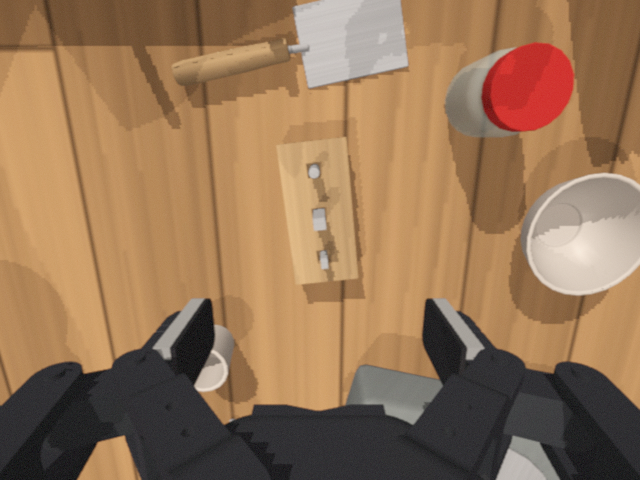

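The wrist view shows the round pin at (314,171), the square key at (320,217) and the flat bar at (324,260). The block is turned by several degrees.

Run:
```python
from h import *
im=cv2.imread("pics/w1.png"); c=im[130:295,265:370]; cv2.imwrite("pics/w1c.png",cv2.resize(c,None,fx=5,fy=3.6*5/3.6*0.72,interpolation=cv2.INTER_CUBIC) if 0 else cv2.resize(c,None,fx=3.6,fy=3.6,interpolation=cv2.INTER_CUBIC))
d=robot.capture("wrist")
for uv in [(347,138),(358,278),(278,146),(297,284)]: print(uv,ray(d,uv,30).round(1))
```

```text
(347, 138) [478.2 367.9  30. ]
(358, 278) [492.4 239.6  30. ]
(278, 146) [419.2 361.   30. ]
(297, 284) [434.2 233.   30. ]
```

View pics/w1c.png

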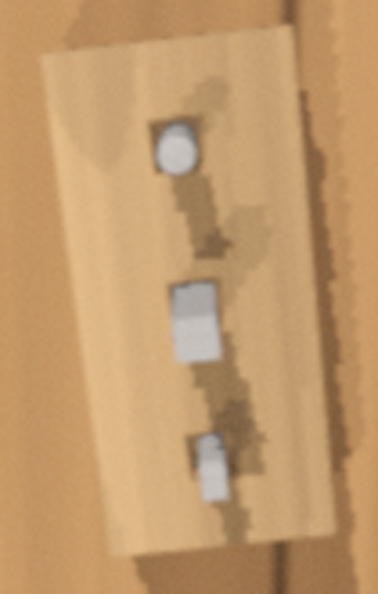

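Run:
```python
from h import *
d=robot.capture("wrist")
print(ray(d,(320.3,224.7),64), ray(d,(319.5,216.5),64), ray(d,(320.8,230),64))
p=ray(d,(320.3,224.7),64); c=np.array([456,300.4,64]); print(proj(d,c))
togo([(p[0]+c[0])/2,(p[1]+c[1])/2,50],6.5)
```

```text
[455.82178338 300.14762274  64.        ] [455.12533585 306.9665231   64.        ] [456.26295632 295.69139377  64.        ]
[320.52128897 224.39987644]
tool [455.  297.6 200.3] yaw_y 0.26 tilt 0.0 F [-0.2  0.  -0.3] T [-0.03 -0.02 -0.05] w 85.3 t 3.82 j6 0.53
shift [  2.7   0.9 150.3] tool z [ 0. -0. -1.]
turn az -6.243740929066888
```

```bash
python3 -m crank '[[1,2.7,0.9,20,0,0,-3.2],[1,0,0,35,0,0,-3.1],[1,0,0,35,0,0,0],[1,0,0,30,0,0,0],[1,0,0,20,0,0,0],[1,0,0,10.3,0,0,0],[1,0,0,0,0,0,0]]'
python3 - <<'E'
from h import *
togo([456,300.3,50],6.5)
E
python3 -m crank '[[0.5,0,0,0,0,0,0],[0.3,0,0,0,0,0,0],[0,0,0,0,0,0,0],[0,0,0,0,0,0,0],[0,0,0,0,0,0,0],[0,0,0,0,0,0,0],[0,0,0,0,0,0,0],[0,0,0,0,0,0,0]]'
```

```text
time: 4.4
tool_pos: [453.8, 299.0, 47.1]
orientation: [0.666, 0.746, -0.003, -0.001]
contact_force: [-0.9, -0.0, -0.9]
gripper_width: 85.7
tool [453.8 299.   47.1] yaw_y 6.51 tilt 0.32 F [-0.9 -0.  -0.9] T [-0.04  0.   -0.03] w 85.7 t 4.4 j6 0.42
shift [ 1.   2.3 -2.9] tool z [-0.0049 -0.0029 -1.    ]
turn az 0.010711846500726097
time: 5.07
tool_pos: [456.4, 300.6, 50.9]
orientation: [0.666, 0.746, 0.001, 0.0]
contact_force: [-0.9, -0.3, 5.5]
gripper_width: 7.7
```

```bash
python3 -m crank '[[0,0,0,0,0,0,0],[0,0,0,0,0,0,0],[0,0,0,0,0,0,0]]'
python3 - <<'E'
from h import *
togo([456,300.3,50],6.5)
E
```

```text
time: 5.32
tool_pos: [456.5, 300.7, 50.9]
orientation: [0.666, 0.746, 0.001, 0.0]
contact_force: [-0.9, -0.6, 6.6]
gripper_width: 8.0
tool [456.5 300.7  50.9] yaw_y 6.48 tilt 0.08 F [-0.9 -0.6  6.6] T [-0.07  0.2  -0.01] w 8.0 t 5.32 j6 0.42
shift [-0.3 -0.5  0.9] tool z [ 1.1e-03  7.0e-04 -1.0e+00]
turn az -0.023682784499726495
```

```bash
python3 -m crank '[[0,0,0,-5,0,0,0],[0,0,0,-10,0,0,0],[0,0,0,-20,0,0,0],[0,0,0,-25,0,0,0],[0,0,0,-25,0,0,0],[0,0,0,-25,0,0,0],[0,0,0,-25,0,0,0],[0,0,0,-25,0,0,0],[0,0,0,0,0,0,0],[0,0,0,0,0,0,0]]'
python3 - <<'E'
from h import *
s=togo([575,-20,240],6.5)
d=robot.capture("wrist"); cv2.imwrite("pics/w2.png",d["img"])
for n in ["key","slot_mouth","spindle_seat","pin","flatbar"]:
    print(n,[(r["uv"],round(r["conf"],2)) for r in robot.spot_in(n,"wrist")[:3]])
E
```

```text
time: 6.15
tool_pos: [456.9, 300.9, 212.4]
orientation: [0.666, 0.746, 0.002, 0.001]
contact_force: [-0.3, -0.4, -0.7]
gripper_width: 7.7
tool [456.9 300.9 212.4] yaw_y 6.48 tilt 0.25 F [-0.3 -0.4 -0.7] T [-0.02 -0.01 -0.01] w 7.7 t 6.15 j6 0.42
shift [-332.1   81.2  -27.9] tool z [ 0.0038  0.0023 -1.    ]
turn az -0.022964968785572637
key [([317.7, 295.7], 0.92)]
slot_mouth [([331.4, 399.0], 0.57)]
spindle_seat [([333.2, 397.2], 0.82)]
pin []
flatbar [([319.6, 256.6], 0.39)]
```

View pics/w2.png

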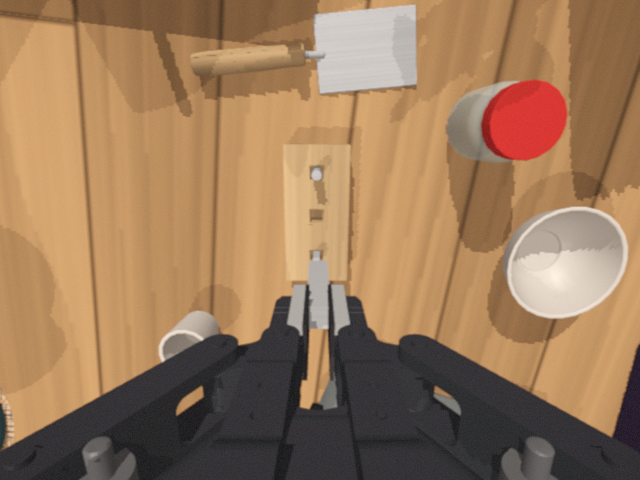

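The wrist view shows the key held straight between the pads at (318,296), with the middle hole at (316,215) empty. Next I look at the spindle from close up.

Run:
```python
from h import *
togo([585,-85,235],6.5)
```

```text
tool [454.9 299.7 208.2] yaw_y 6.48 tilt 0.19 F [ 0.7 -0.4 -0.8] T [ 0.01 -0.   -0.02] w 7.6 t 6.45 j6 0.42
shift [-397.    85.8  -26.6] tool z [-0.0028 -0.0017 -1.    ]
turn az -0.022172715110954755
```

```bash
python3 -m crank '[[0,-20,4.3,-2.6,0,0,0],[0,-38,8.2,-2.6,0,0,0],[0,-38,8.2,-2.6,0,0,0],[0,-38,8.2,-2.6,0,0,0],[0,-38,8.2,-2.6,0,0,0],[0,-38,8.2,-2.6,0,0,0],[0,-38,8.2,-2.6,0,0,0],[0,-38,8.2,-2.6,0,0,0],[0,-38,8.2,-2.6,0,0,0],[0,-38,8.2,-2.6,0,0,0],[0,-25,5.4,0,0,0,0],[0,-10,2.2,0,0,0,0],[0,0,0,0,0,0,0],[0,0,0,0,0,0,0],[0,0,0,0,0,0,0],[0,0,0,0,0,0,0]]'
python3 - <<'E'
from h import *
togo([585,-85,235],6.5)
d=robot.capture("wrist"); cv2.imwrite("pics/w3.png",d["img"])
for n in ["key","slot_mouth","spindle_seat"]:
    print(n,[(r["uv"],round(r["conf"],2),ray(d,r["uv"],102).round(1)) for r in robot.spot_in(n,"wrist")[:3]])
u=proj(d,[585,-20,138]);print(u)
u=np.round(u).astype(int)
c=d["img"][u[1]-60:u[1]+60,u[0]-70:u[0]+70]; cv2.imwrite("pics/w3c.png",cv2.resize(c,None,fx=5,fy=5,interpolation=cv2.INTER_CUBIC)); print(u[0]-70,u[1]-60)
E
```

```text
time: 7.78
tool_pos: [585.2, -82.8, 235.6]
orientation: [0.665, 0.747, -0.0, -0.001]
contact_force: [0.9, 0.8, -1.2]
gripper_width: 7.8
tool [585.2 -82.8 235.6] yaw_y 6.58 tilt 0.06 F [ 0.9  0.8 -1.2] T [ 0.05 -0.   -0.02] w 7.8 t 7.78 j6 -0.3
shift [-2.1 -0.5  0.6] tool z [-9.e-04  7.e-04 -1.e+00]
turn az 0.07834630881215787
key [([318.5, 295.4], 0.71, array([ 591.4, -141.3,  102. ])), ([321.8, 399.4], 0.4, array([ 606.8, -247. ,  102. ]))]
slot_mouth [([335.1, 133.8], 0.59, array([588.4,  -8.4, 102. ]))]
spindle_seat [([335.7, 131.6], 0.56, array([588.7,  -6.8, 102. ]))]
[330.0809765  150.99373087]
260 91
```

View pics/w3c.png

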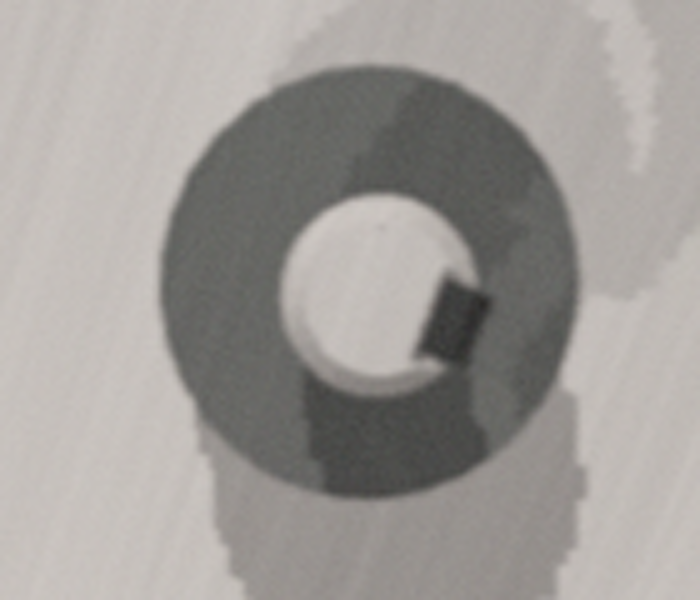

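```bash
cat > sp.py <<'E'
from h import *
from scipy.optimize import minimize, differential_evolution
from scipy.ndimage import map_coordinates
def fit(d,x0,lo=-8,hi=8):
    g=cv2.GaussianBlur(cv2.cvtColor(d["img"],cv2.COLOR_BGR2GRAY),(0,0),0.8).astype(float)
    def val(P):
        R=np.array(d["R"]);c=P@R.T+np.array(d["t"]);u=d["fx"]*c[:,0]/c[:,2]+d["cx"];v=d["fy"]*c[:,1]/c[:,2]+d["cy"]
        return map_coordinates(g,[v,u],order=1)
    th=np.radians(np.arange(0,360,3))
    def ring(p,r,z,e=1.0):
        f=lambda r:np.c_[p[0]+r*np.cos(th),p[1]+r*np.sin(th),z+0*th]
        return np.clip(val(f(r+e))-val(f(r-e)),-40,40)
    def cost_c(p): return -ring(p,32,102).mean()
    def cost_n(p): return ring(p,13,135).mean()
    def both(p): return cost_c(p)+cost_n(p)
    out=[]
    for f in (cost_c,cost_n,both):
        r=differential_evolution(f,[(x0[0]+lo,x0[0]+hi),(x0[1]+lo,x0[1]+hi)],seed=0,tol=1e-6); out.append(r.x); print(f.__name__,r.x.round(2),round(r.fun,1))
    s=np.linspace(-4.5,4.5,19); c=out[2]
    def rect(q):
        a,ex,ey=np.radians(q[0]),q[1],q[2]
        W=lambda X,Y,z:np.c_[c[0]+ex+X*np.cos(a)-Y*np.sin(a),c[1]+ey+X*np.sin(a)+Y*np.cos(a),z+0*X]
        o=np.ones_like(s)
        t=(val(W(8.3*o,s,138.))-val(W(6.7*o,s,138.))).mean()
        y=np.linspace(8,12,9);o=np.ones_like(y)
        for sg in(1,-1): t+=(val(W(y,sg*4.7*o,136.))-val(W(y,sg*6.3*o,136.))).mean()
        return t
    r=differential_evolution(rect,[(-60,30),(-2,2),(-2,2)],seed=0,tol=1e-6);print("slot heading",r.x.round(2),round(r.fun,1))
    return out,r.x
E
python3 - <<'E'
from sp import *
d=robot.capture("wrist"); fit(d,[588,-14])
togo([588,-14,200])
d=robot.capture("top"); fit(d,[588,-18])
E
```

```text
cost_c [588.4  -18.91] -39.2
cost_n [588.06 -18.62] -34.3
both [588.11 -18.67] -73.4
slot heading [-13.05  -0.2    0.05] -182.4
tool [585.7 -83.6 236.2] yaw_y 6.55 tilt 0.01 F [ 0.2 -0.7 -0.1] T [-0.01 -0.01 -0.  ] w 8.1 t 8.03 j6 -0.3
shift [68.9 10.2 36.2] tool z [ 2.e-04  0.e+00 -1.e+00]
cost_c [586.18 -17.64] -19.2
cost_n [586.52 -18.43] -27.2
both [586.24 -18.26] -46.3
slot heading [-4.34  2.   -2.  ] -33.7
```

Run:
```python
from h import *
togo([600.9,-21.6,195],-13)
```

```text
tool [585.7 -83.8 236.2] yaw_y 6.53 tilt 0.02 F [-0.6  0.6 -0.9] T [-0.02 -0.02 -0.02] w 7.8 t 8.08 j6 -0.3
shift [60.1 22.1 41.2] tool z [ 3.e-04 -0.e+00 -1.e+00]
turn az 19.53136552866539
```

```bash
python3 -m crank '[[0,20,7.4,0,0,0,0],[0,20,7.4,0,0,0,0],[0,20.1,7.3,0,0,0,0],[0,0,0,0,0,0,6.5],[0,0,0,0,0,0,6.5],[0,0,0,10,0,0,6.5],[0,0,0,15,0,0,0],[0,0,0,16,0,0,0],[0,0,0,0,0,0,0],[0,0,0,0,0,0,0],[0,0,0,0,0,0,0],[0,0,0,0,0,0,0],[0,0,0,0,0,0,0],[0,0,0,0,0,0,0]]'
python3 - <<'E'
from sp import *
togo([600.9,-21.6,190],-13)
d=robot.capture("wrist"); cv2.imwrite("pics/w4.png",d["img"]); fit(d,[588,-18])
c=d["img"][150:330,220:420]; cv2.imwrite("pics/w4c.png",cv2.resize(c,None,fx=4,fy=3.3*4/3.3*0.825,interpolation=cv2.INTER_CUBIC) if 0 else cv2.resize(c,None,fx=3.3,fy=3.3,interpolation=cv2.INTER_CUBIC))
E
```

```text
time: 9.25
tool_pos: [601.6, -22.3, 196.1]
orientation: [0.783, 0.622, 0.001, 0.001]
contact_force: [0.2, 0.1, 0.1]
gripper_width: 7.7
tool [601.6 -22.3 196.1] yaw_y -13.03 tilt 0.11 F [0.2 0.1 0.1] T [-0.02 -0.01  0.  ] w 7.7 t 9.25 j6 0.15
shift [ 0.6 -0.9  6.1] tool z [ 1.8e-03 -1.0e-04 -1.0e+00]
turn az -0.02513632916875963
cost_c [589.53 -16.63] -26.3
cost_n [587.9  -18.86] -29.7
both [588.72 -18.08] -50.7
slot heading [-15.52  -1.19  -0.18] -92.5
```

View pics/w4c.png

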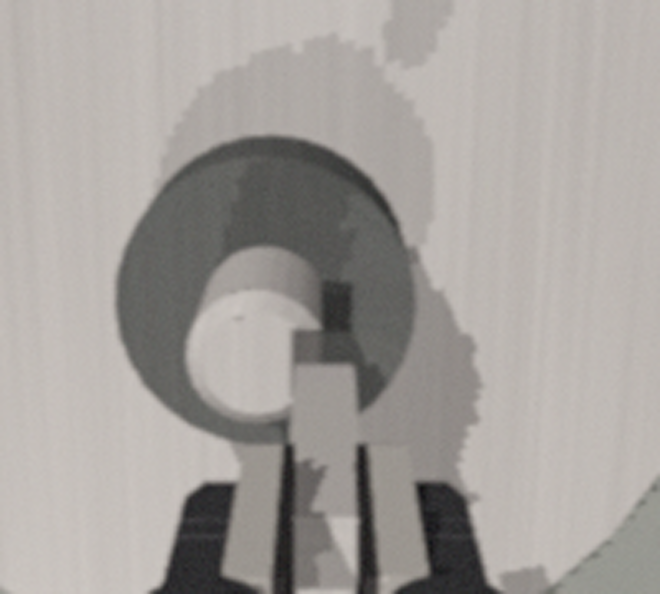

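Run:
```python
from sp import *
s=robot.state();P,R=s["tool_pos"],Ro.from_quat(s["orientation"])
d=robot.capture("wrist")
print("cam in tool",R.inv().apply(-np.array(d["R"]).T@d["t"]-P))
for v in [(5,-5,42),(5,5,42),(5,-5,0),(5,5,0)]:
    print(v,proj(d,P+R.apply(v)).round(1))
# slot pocket corner check: far edge corners in image (322,283),(352,283) crop
c=np.array([588.2,-18.7]);a=np.radians(-13);ux=np.array([np.cos(a),np.sin(a)]);uy=np.array([-ux[1],ux[0]])
for X,Y in [(7.5,5.5),(18.5,5.5)]: print(X,Y,proj(d,[*(c+X*ux+Y*uy),102]).round(1))
print("seen pocket corners",(220+322/3.3,150+283/3.3),(220+352/3.3,150+283/3.3))
togo([600.9,-21.6,190],-13)
```

```text
cam in tool [  71.52748643   -0.70406675 -143.20093604]
(5, -5, 42) [310.7 260.8]
(5, 5, 42) [328.7 260.8]
(5, -5, 0) [308.7 293. ]
(5, 5, 0) [331.3 293. ]
7.5 5.5 [310.3 234.1]
18.5 5.5 [326.1 234.1]
seen pocket corners (317.57575757575756, 235.75757575757575) (326.6666666666667, 235.75757575757575)
tool [601.3 -22.3 195.6] yaw_y -13.03 tilt 0.06 F [ 0.3  0.4 -0.2] T [-0.01  0.04 -0.03] w 8.0 t 9.35 j6 0.15
shift [ 0.6 -0.6  5.6] tool z [ 1.e-03 -1.e-04 -1.e+00]
turn az -0.028778362678394842
```

```bash
python3 -m crank '[[0,-0.4,0.5,6,0,0,0],[0,0,0,6,0,0,0],[0,0,0,2,0,0,0],[0,0,0,2,0,0,0],[0,0,0,2,0,0,0],[0,0,0,0,0,0,0],[0,0,0,0,0,0,0]]'
python3 - <<'E'
from sp import *
togo([600.9,-21.6,138],-13)
E
```

```text
time: 9.93
tool_pos: [601.4, -22.8, 176.7]
orientation: [0.783, 0.622, -0.0, -0.0]
contact_force: [0.6, -0.4, -1.0]
gripper_width: 7.9
tool [601.4 -22.8 176.7] yaw_y -13.03 tilt 0.0 F [ 0.6 -0.4 -1. ] T [-0.02 -0.23  0.06] w 7.9 t 9.93 j6 0.15
shift [ 1.1 -0.8 38.7] tool z [-1.e-04  0.e+00 -1.e+00]
turn az -0.025121076116732866
```

```bash
python3 -m crank '[[0,0,0,4,0,0,0],[0,0,0,4,0,0,0],[0,0,0,4,0,0,0],[0,0,0,4,0,0,0],[0,0,0,4,0,0,0],[0,0,0,3,0,0,0],[0,0,0,2,0,0,0],[0,0,0,0,0,0,0],[0,0,0,0,0,0,0]]'
python3 - <<'E'
from sp import *
togo([600.9,-21.6,138],-13)
d=robot.capture("wrist"); cv2.imwrite("pics/w5.png",d["img"])
c=d["img"][150:330,220:420]; cv2.imwrite("pics/w5c.png",cv2.resize(c,None,fx=3.3,fy=3.3,interpolation=cv2.INTER_CUBIC))
E
```

```text
time: 10.68
tool_pos: [601.4, -22.8, 151.7]
orientation: [0.783, 0.622, -0.0, -0.0]
contact_force: [2.1, -0.7, -1.3]
gripper_width: 7.6
tool [601.4 -22.8 151.7] yaw_y -13.02 tilt 0.0 F [ 2.1 -0.7 -1.3] T [-0.06 -0.47  0.04] w 7.6 t 10.68 j6 0.15
shift [ 1.1 -0.8 13.7] tool z [-1.e-04 -0.e+00 -1.e+00]
turn az -0.022233481602910388
```

View pics/w5c.png

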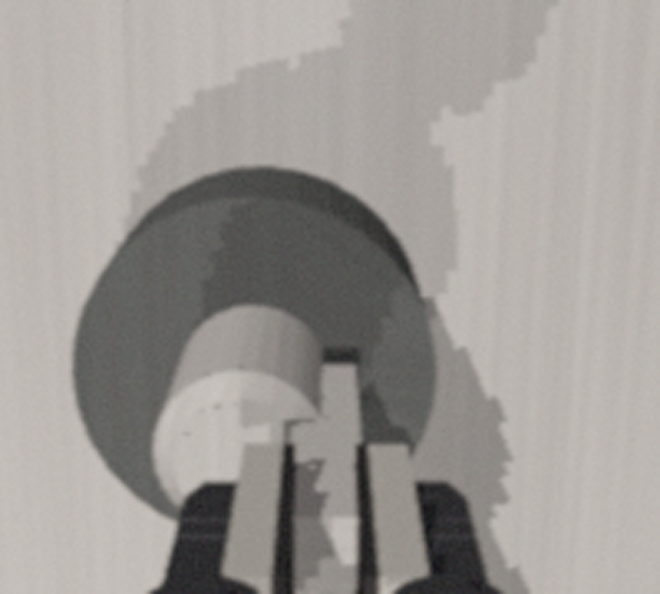

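The key is in the groove with its foot directly over the pocket at about (341,360) in the crop, so I go on down.

```bash
python3 -m crank '[[0,0,0.3,2,0,0,0],[0,0,0,2,0,0,0],[0,0,0,2,0,0,0],[0,0,0,0,0,0,0]]';python3 -m crank '[[0,0,0,2,0,0,0],[0,0,0,2,0,0,0],[0,0,0,1,0,0,0],[0,0,0,0,0,0,0],[0,0,0,0,0,0,0]]'
```

```text
time: 11.07
tool_pos: [601.5, -22.9, 145.5]
orientation: [0.783, 0.622, -0.0, -0.0]
contact_force: [1.8, 0.5, -1.1]
gripper_width: 7.8
time: 11.48
tool_pos: [601.5, -22.9, 140.7]
orientation: [0.783, 0.622, -0.0, -0.0]
contact_force: [0.4, -0.9, -1.4]
gripper_width: 7.9
```

```bash
python3 -m crank '[[0.1,0,0,0,0,0,0],[0.2,0,0,0,0,0,0],[0.3,0,0,0,0,0,0],[0.3,0,0,0,0,0,0],[0.3,0,0,0,0,0,0],[0.3,0,0,-10,0,0,0],[0.3,0,0,-20,0,0,0],[0.5,0,0,-30,0,0,0],[1,-30,0,-30,0,0,0],[1,-30,0,-10,0,0,0],[1,0,0,0,0,0,0],[1,0,0,0,0,0,0],[1,0,0,0,0,0,0],[1,0,0,0,0,0,0]]'
python3 - <<'E'
from sp import *
togo([600.9,-21.6,138],-13)
d=robot.capture("wrist"); cv2.imwrite("pics/w6.png",d["img"])
o,r=fit(d,[588,-18])
u=proj(d,[588,-19,138]).astype(int); print(u)
c=d["img"][u[1]-60:u[1]+60,u[0]-70:u[0]+70]; cv2.imwrite("pics/w6c.png",cv2.resize(c,None,fx=5,fy=5,interpolation=cv2.INTER_CUBIC))
E
```

```text
time: 12.65
tool_pos: [587.6, -80.0, 239.4]
orientation: [0.783, 0.622, -0.0, -0.001]
contact_force: [-0.6, 0.3, 0.3]
gripper_width: 85.6
tool [587.6 -80.  239.4] yaw_y -13.0 tilt 0.12 F [-0.6  0.3  0.3] T [-0.01 -0.01  0.02] w 85.6 t 12.65 j6 0.05
shift [ 59.8  -0.  101.5] tool z [-1.9e-03  8.0e-04 -1.0e+00]
turn az -0.004354093632272793
cost_c [588.3  -18.97] -39.1
cost_n [588.6  -19.13] -33.2
both [588.42 -19.01] -72.2
slot heading [-11.47  -1.05   0.53] -101.4
[300 154]
```

View pics/w6c.png

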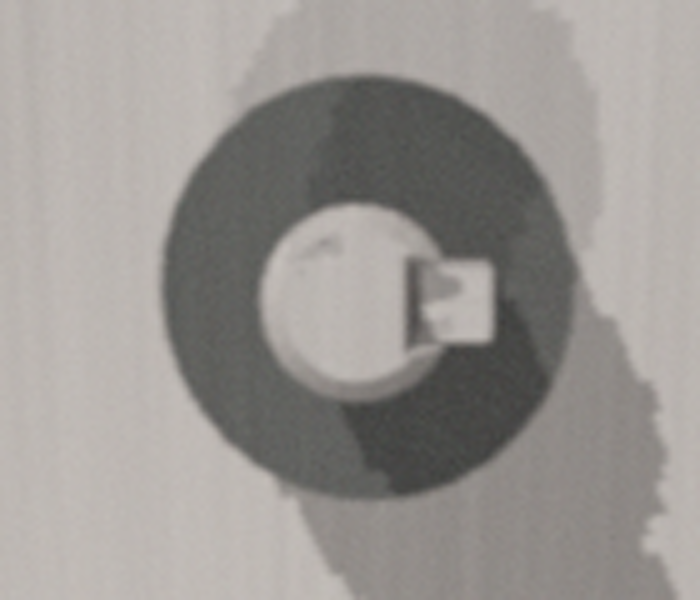

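Run:
```python
from sp import *
d=robot.capture("scene")
u=proj(d,[588.4,-19,120]).astype(int); print(u)
c0=np.array([588.4,-19.0]);a=np.radians(-13)
for n,z in [("nose",138),("seated",131),("unseated",152)]: print(n,((proj(d,[c0[0]+(13 if n!="nose" else 0)*np.cos(a),c0[1]+(13 if n!="nose" else 0)*np.sin(a),z])-u+[45,40])*7).round())
c=d["img"][u[1]-40:u[1]+40,u[0]-45:u[0]+45]; cv2.imwrite("pics/s6c.png",cv2.resize(c,None,fx=7,fy=7,interpolation=cv2.INTER_CUBIC))
```

```text
[253 227]
nose [312. 226.]
seated [269. 259.]
unseated [263. 192.]
```

View pics/s6c.png

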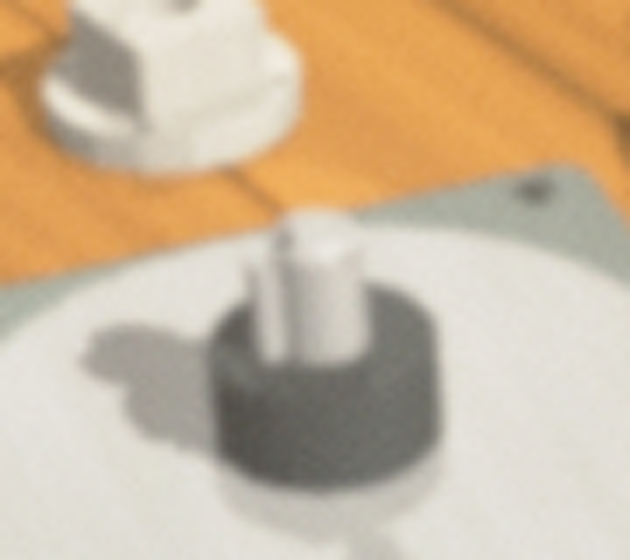

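The key is seated: its top is well below the nose, at (265,255) in the scene crop. Now the hub.

Run:
```python
from h import *
togo([462,-373,150],-13)
```

```text
tool [587.7 -79.8 239.2] yaw_y -12.96 tilt 0.13 F [ 0.5 -1.1  0.5] T [-0.01  0.01 -0.03] w 85.8 t 12.75 j6 0.05
shift [-313.9  -56.5   89.3] tool z [-2.2e-03  7.0e-04 -1.0e+00]
turn az 0.03679934827235343
```

```bash
python3 -m crank '[[1,-31.4,-5.6,9,0,0,0],[1,-31.4,-5.6,9,0,0,0],[1,-31.4,-5.6,9,0,0,0],[1,-31.4,-5.6,9,0,0,0],[1,-31.4,-5.6,9,0,0,0],[1,-31.4,-5.6,9,0,0,0],[1,-31.4,-5.6,9,0,0,0],[1,-31.4,-5.6,9,0,0,0],[1,-31.4,-5.6,9,0,0,0],[1,-31.4,-5.6,9,0,0,0],[1,0,0,0,0,0,0],[1,0,0,0,0,0,0],[1,0,0,0,0,0,0],[1,0,0,0,0,0,0]]'
python3 - <<'E'
from h import *
togo([462,-373,150],-13)
d=robot.capture("wrist"); cv2.imwrite("pics/w7.png",d["img"])
for n in ["hub","hub_center"]:
    print(n,[(r["uv"],round(r["conf"],2),ray(d,r["uv"],22).round(1)) for r in robot.spot_in(n,"wrist")[:2]])
r=robot.spot_in("hub_center","wrist")[0]["uv"]; u=np.array(r).astype(int); o=u-[80,75]; o=np.maximum(o,0);print(o)
c=d["img"][o[1]:o[1]+150,o[0]:o[0]+160]; cv2.imwrite("pics/w7c.png",cv2.resize(c,None,fx=4,fy=4,interpolation=cv2.INTER_CUBIC))
E
```

```text
time: 13.92
tool_pos: [463.7, -373.0, 150.5]
orientation: [0.782, 0.623, 0.0, -0.0]
contact_force: [-0.5, -0.1, 0.6]
gripper_width: 85.5
tool [ 463.7 -373.   150.5] yaw_y -12.95 tilt 0.03 F [-0.5 -0.1  0.6] T [ 0.01 -0.02  0.02] w 85.5 t 13.92 j6 -0.49
shift [-0.4 -1.6  0.5] tool z [ 1.e-04  5.e-04 -1.e+00]
turn az 0.054045903902959935
hub [([319.2, 144.7], 0.61, array([ 478.1, -309.1,   22. ]))]
hub_center [([320.7, 146.6], 0.68, array([ 478.9, -310.7,   22. ]))]
[240  71]
```

View pics/w7c.png

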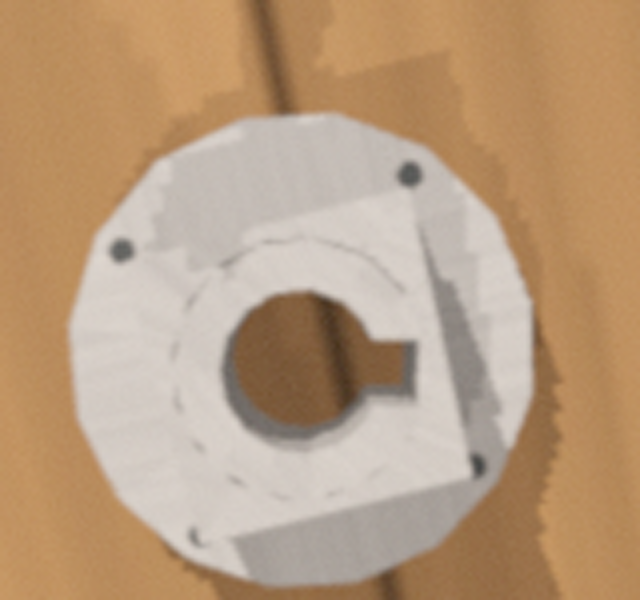

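```bash
cat > hb.py <<'E'
from h import *
from scipy.optimize import differential_evolution
from scipy.ndimage import map_coordinates
def bore(d,x0,z,a0,rng=6):
    g=cv2.GaussianBlur(cv2.cvtColor(d["img"],cv2.COLOR_BGR2GRAY),(0,0),0.7).astype(float)
    def val(P):
        c=P@np.array(d["R"]).T+np.array(d["t"]);return map_coordinates(g,[d["fy"]*c[:,1]/c[:,2]+d["cy"],d["fx"]*c[:,0]/c[:,2]+d["cx"]],order=1)
    th=np.radians(np.arange(30,331,4)); s=np.linspace(14,19,11)
    def f(q):
        a=np.radians(q[2]);W=lambda X,Y:np.c_[q[0]+X*np.cos(a)-Y*np.sin(a),q[1]+X*np.sin(a)+Y*np.cos(a),z+0*X]
        r=lambda r:val(W(r*np.cos(th),r*np.sin(th)))
        t=np.clip(r(12.9)-r(14.5),-60,60).mean()*2
        for k in(1,-1): t+=np.clip(val(W(s,k*4.9+0*s))-val(W(s,k*6.3+0*s)),-60,60).mean()
        return t
    r=differential_evolution(f,[(x0[0]-rng,x0[0]+rng),(x0[1]-rng,x0[1]+rng),(a0-25,a0+25)],seed=0,tol=1e-6)
    print("bore xy, keyway heading",r.x.round(2),round(r.fun,1)); return r.x
E
python3 - <<'E'
from hb import *
d=robot.capture("wrist")
q=bore(d,[478,-312],44,-13)
P=[ray(d,(240+(x+.5)/4-.5,71+(y+.5)/4-.5),44)[:2] for x,y in [(412,190),(473,472),(210,540)]]
print(np.round(P,1))
for v in (P[0]-P[1],P[1]-P[2]): print(np.hypot(*v).round(1),np.degrees(np.arctan2(v[1],v[0])).round(1))
print("centre",(P[0]+P[2])/2)
togo([q[0],q[1],20],0.5)
E
```

```text
bore xy, keyway heading [ 472.   -318.    -19.48] -150.3
[[ 497.4 -295.7]
 [ 498.3 -344.4]
 [ 450.  -345.8]]
48.6 91.0
48.3 1.7
centre [ 473.69271587 -320.78802678]
tool [ 463.6 -373.4  150.9] yaw_y -12.94 tilt 0.04 F [-0.1 -0.   0.5] T [-0.06  0.03  0.05] w 85.5 t 14.17 j6 -0.49
shift [ 55.9  -4.3 130.9] tool z [ 6.e-04 -4.e-04 -1.e+00]
turn az -13.444092533718802
```

Run:
```python
from hb import *
d=robot.capture("wrist")
q=bore(d,[473.5,-321],44,-13)
P=ray(d,(240+(414.5)/4-.5,71+(364.5)/4-.5),44)[:2]-q[:2]; print("hand keyway end",np.hypot(*P),np.degrees(np.arctan2(P[1],P[0])))
togo([q[0],q[1],20],1.3)
```

```text
bore xy, keyway heading [ 472.36 -319.81  -13.54] -194.8
hand keyway end 19.87624381069686 -11.869993646288593
tool [ 463.5 -373.5  150.8] yaw_y -12.96 tilt 0.03 F [-0.3 -1.2  0.5] T [-0.03 -0.01  0.  ] w 85.3 t 14.22 j6 -0.49
shift [ 54.4  -3.5 130.8] tool z [ 5.e-04 -4.e-04 -1.e+00]
turn az -14.256269866224088
```

```bash
python3 -m crank '[[1,27.2,-1.7,0,0,0,0],[1,27.2,-1.8,0,0,0,0],[1,0,0,0,0,0,-7.1],[1,0,0,0,0,0,-7.1],[1,0,0,30,0,0,0],[1,0,0,30,0,0,0],[1,0,0,30,0,0,0],[1,0,0,20,0,0,0],[1,0,0,12,0,0,0],[1,0,0,8.8,0,0,0],[1,0,0,0,0,0,0],[1,0,0,0,0,0,0]]'
python3 - <<'E'
from h import *
togo([472.4,-319.9,20],1.3)
E
```

```text
time: 15.22
tool_pos: [472.3, -320.6, 20.2]
orientation: [0.7, 0.714, 0.0, 0.0]
contact_force: [-0.5, 0.9, 0.4]
gripper_width: 85.6
tool [ 472.3 -320.6   20.2] yaw_y 1.18 tilt 0.04 F [-0.5  0.9  0.4] T [-0.   -0.01  0.03] w 85.6 t 15.22 j6 -0.66
shift [0.7 0.1 0.2] tool z [ 6.e-04 -4.e-04 -1.e+00]
turn az -0.12011121357936361
```

```bash
python3 -m crank '[[0.8,0.6,0,0,0,0,0],[0.6,0,0,0,0,0,0],[0.5,0,0,0,0,0,0],[0.3,0,0,0,0,0,0],[0,0,0,0,0,0,0],[0,0,0,0,0,0,0],[0,0,0,0,0,0,0],[0,0,0,0,0,0,0],[0,0,0,0,0,0,0]]'
python3 -m crank '[[0,0,0,-5,0,0,0],[0,0,0,-10,0,0,0],[0,0,0,-20,0,0,0],[0,0,0,-30,0,0,0],[0,0,0,-35,0,0,0],[0,0,0,-35,0,0,0],[0,0,0,-35,0,0,0],[0,0,0,0,0,0,0],[0,0,0,0,0,0,0]]'
python3 - <<'E'
from hb import *
togo([588.4,-19,190],1.3)
E
```

```text
time: 15.97
tool_pos: [473.2, -320.7, 21.4]
orientation: [0.7, 0.714, 0.0, 0.002]
contact_force: [0.6, -0.2, 5.8]
gripper_width: 48.5
time: 16.72
tool_pos: [473.0, -320.7, 192.8]
orientation: [0.7, 0.714, 0.0, 0.003]
contact_force: [-0.2, -0.3, -4.8]
gripper_width: 49.0
tool [ 473.  -320.7  192.8] yaw_y 1.17 tilt 0.32 F [-0.2 -0.3 -4.8] T [-0.   -0.05 -0.03] w 49.0 t 16.72 j6 -0.66
shift [299.3 121.5   2.3] tool z [ 0.0045 -0.0033 -1.    ]
turn az -0.12639237356845
```

```bash
python3 -m crank '[[0,15,6.1,0,0,0,0],[0,25,10.1,0,0,0,0],[0,30,12.2,0,0,0,0],[0,30,12.2,0,0,0,0],[0,30,12.2,0,0,0,0],[0,30,12.2,0,0,0,0],[0,30,12.2,0,0,0,0],[0,30,12.2,0,0,0,0],[0,30,12.2,0,0,0,0],[0,25,10.1,0,0,0,0],[0,15,6,0,0,0,0],[0,9,3.6,0,0,0,0],[0,0,0,0,0,0,0],[0,0,0,0,0,0,0],[0,0,0,0,0,0,0],[0,0,0,0,0,0,0]]'
python3 - <<'E'
from hb import *
togo([588.4,-19,190],1.3)
d=robot.capture("wrist"); cv2.imwrite("pics/w8.png",d["img"])
P,R=tcp()
for z in (P[2]+23.5,):
    q=bore(d,P[:2],z,-13); print("bore in tool",R.inv().apply([q[0]-P[0],q[1]-P[1],0]).round(2))
u=proj(d,[*P[:2],P[2]+23]);print(u)
c=d["img"][180:330,220:420]; cv2.imwrite("pics/w8c.png",cv2.resize(c,None,fx=3.5,fy=3.5,interpolation=cv2.INTER_CUBIC))
E
```

```text
time: 18.05
tool_pos: [586.2, -19.6, 189.1]
orientation: [0.7, 0.714, -0.001, -0.0]
contact_force: [-0.1, 0.6, -4.0]
gripper_width: 48.6
tool [586.2 -19.6 189.1] yaw_y 1.09 tilt 0.07 F [-0.1  0.6 -4. ] T [0.02 0.01 0.03] w 48.6 t 18.05 j6 -0.09
shift [ 0.5  2.2 -0.9] tool z [-1.2e-03 -4.0e-04 -1.0e+00]
turn az -0.2055445833885159
bore xy, keyway heading [585.56 -18.98 -12.93] -176.2
bore in tool [ 0.58 -0.83  0.  ]
[320.41580108 331.45567766]
```

View pics/w8c.png

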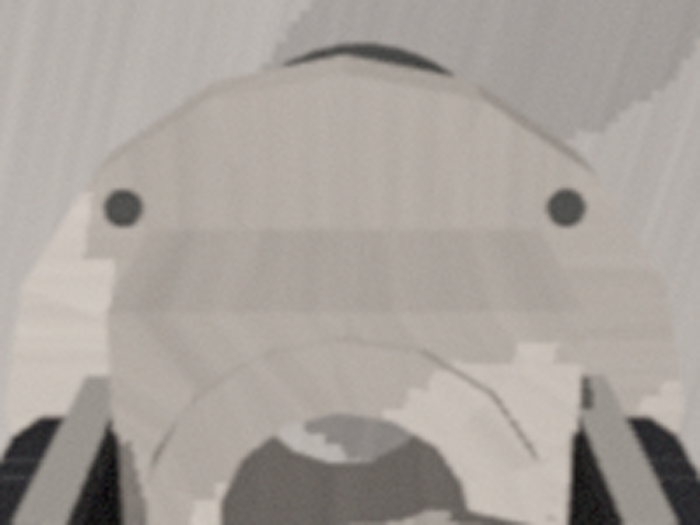

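Run:
```python
from hb import *
for i in range(2):
    togo([589.2,-19,190],1.3)
    d=robot.capture("wrist");P,R=tcp()
    q=bore(d,P[:2],P[2]+23.5,-13); print("bore in tool",R.inv().apply([q[0]-P[0],q[1]-P[1],0]).round(2))
```

```text
tool [586.4 -19.5 189.4] yaw_y 1.09 tilt 0.04 F [ 0.3 -0.4 -3.5] T [-0.   -0.05 -0.01] w 48.6 t 18.1 j6 -0.09
shift [ 0.5  2.8 -0.6] tool z [-7.e-04 -3.e-04 -1.e+00]
turn az -0.2131601188280854
bore xy, keyway heading [585.75 -19.01 -12.97] -176.6
bore in tool [ 0.47 -0.82  0.  ]
tool [586.6 -19.5 189.6] yaw_y 1.09 tilt 0.02 F [ 0.   0.2 -2.7] T [-0.04  0.04 -0.03] w 48.5 t 18.15 j6 -0.09
shift [ 0.4  2.6 -0.4] tool z [-2.e-04 -2.e-04 -1.e+00]
turn az -0.21217442918582208
bore xy, keyway heading [585.84 -18.97 -12.97] -177.1
bore in tool [ 0.36 -0.85 -0.  ]
```

```bash
python3 -m crank '[[0,0.1,2.5,0,0,0,0],[0,0,0,8,0,0,0],[0,0,0,8,0,0,0],[0,0,0,7,0,0,0],[0,0,0,3,0,0,0],[0,0,0,0,0,0,0],[0,0,0,0,0,0,0],[0,0,0,0,0,0,0],[0,0,0,0,0,0,0]]'
python3 -m crank '[[0,0,0,1,0,0,0],[0,0,0,1,0,0,0],[0,0,0,1,0,0,0],[0,0,0,1,0,0,0],[0,0,0,1,0,0,0],[0,0,0,0,0,0,0]]'
python3 - <<'E'
from hb import *
togo([589.2,-19,122.5],1.3)
E
```

```text
time: 18.95
tool_pos: [589.8, -18.1, 164.1]
orientation: [0.7, 0.714, 0.0, 0.0]
contact_force: [0.3, 0.7, -3.6]
gripper_width: 49.0
time: 19.45
tool_pos: [589.2, -18.1, 158.3]
orientation: [0.7, 0.714, -0.0, -0.0]
contact_force: [-0.9, -0.8, -4.0]
gripper_width: 48.7
tool [589.2 -18.1 158.3] yaw_y 1.18 tilt 0.03 F [-0.9 -0.8 -4. ] T [ 0.04 -0.    0.  ] w 48.7 t 19.45 j6 -0.09
shift [-0.9  0.  35.8] tool z [-5.e-04  0.e+00 -1.e+00]
turn az -0.12451894984511114
```

```bash
python3 -m crank '[[0,-0.5,0,0,0,0,0],[0,0,0,1,0,0,0],[0,0,0,1,0,0,0],[0,0,0,1,0,0,0],[0,0,0,0,0,0,0]]'; python3 -m crank '[[0,0,0,1,0,0,0],[0,0,0,1,0,0,0],[0,0,0,0,0,0,0]]';python3 - <<'E'
from hb import *
togo([589.2,-19,122.5],1.3)
E
```

```text
time: 19.87
tool_pos: [589.2, -18.6, 155.3]
orientation: [0.7, 0.714, -0.0, -0.0]
contact_force: [0.2, -0.6, -3.7]
gripper_width: 48.7
time: 20.12
tool_pos: [589.3, -18.6, 153.4]
orientation: [0.7, 0.714, -0.0, -0.0]
contact_force: [0.1, -0.2, -4.8]
gripper_width: 48.5
tool [589.3 -18.6 153.4] yaw_y 1.18 tilt 0.02 F [ 0.1 -0.2 -4.8] T [0.03 0.05 0.02] w 48.5 t 20.12 j6 -0.09
shift [-0.4 -0.  30.9] tool z [-4.e-04  0.e+00 -1.e+00]
turn az -0.1233443886033001
```

```bash
python3 -m crank '[[0,0,0,0.7,0,0,0],[0,0,0,0.7,0,0,0],[0,0,0,0,0,0,0]]'; python3 -m crank '[[0,0,0,0.7,0,0,0],[0,0,0,0.7,0,0,0],[0,0,0,0,0,0,0]]'; python3 -m crank '[[0,0,0,0.7,0,0,0],[0,0,0,0.7,0,0,0],[0,0,0,0,0,0,0]]'
```

```text
time: 20.37
tool_pos: [589.3, -18.6, 152.1]
orientation: [0.7, 0.714, -0.0, -0.0]
contact_force: [-0.4, -0.2, -2.9]
gripper_width: 48.6
time: 20.62
tool_pos: [589.3, -18.6, 150.7]
orientation: [0.7, 0.714, -0.0, -0.0]
contact_force: [0.3, 0.5, -4.6]
gripper_width: 49.0
time: 20.87
tool_pos: [589.3, -18.6, 149.3]
orientation: [0.7, 0.714, -0.0, -0.0]
contact_force: [-0.6, -0.4, -3.9]
gripper_width: 49.1
```

```bash
python3 -m crank '[[0,0,0,0.7,0,0,0],[0,0,0,0.7,0,0,0],[0,0,0,0.7,0,0,0],[0,0,0,0,0,0,0]]'
python3 - <<'E'
from h import *
togo([589.2,-19,122.5],1.3)
E
python3 -m crank '[[0,0,0,0.7,0,0,0],[0,0,0,0.7,0,0,0],[0,0,0,0.7,0,0,0],[0,0,0,0,0,0,0]]'
python3 - <<'E'
from h import *
togo([589.2,-19,122.5],1.3)
E
```

```text
time: 21.2
tool_pos: [589.3, -18.6, 147.1]
orientation: [0.7, 0.714, -0.0, -0.0]
contact_force: [0.3, -0.2, -4.2]
gripper_width: 48.8
tool [589.3 -18.6 147.1] yaw_y 1.18 tilt 0.02 F [ 0.3 -0.2 -4.2] T [-0.02 -0.03 -0.03] w 48.8 t 21.2 j6 -0.09
shift [-0.4 -0.1 24.6] tool z [-4.e-04  0.e+00 -1.e+00]
turn az -0.12457653505617827
time: 21.53
tool_pos: [589.3, -18.6, 145.0]
orientation: [0.7, 0.714, -0.0, -0.0]
contact_force: [-0.2, -0.1, -5.1]
gripper_width: 48.7
tool [589.3 -18.6 145. ] yaw_y 1.18 tilt 0.02 F [-0.2 -0.1 -5.1] T [ 0.   -0.04 -0.01] w 48.7 t 21.53 j6 -0.09
shift [-0.4 -0.1 22.5] tool z [-4.e-04  0.e+00 -1.e+00]
turn az -0.12195582292790164
```

The hub is about 6 mm over the key with no contact force. I feel the play on both sides to centre it.

```bash
cat > t.py <<'E'
from h import *
s=robot.state();print("T",s["torque"].round(2),"F",s["contact_force"].round(1))
E
for r in 1 2 3; do python3 -m crank '[[0,0,0,0,0,0,1.5],[0,0,0,0,0,0,0],[0,0,0,0,0,0,0]]' >/dev/null; python3 t.py; done
python3 -m crank '[[0,0,0,0,0,0,-4.5],[0,0,0,0,0,0,0]]'>/dev/null
for r in 1 2 3; do python3 -m crank '[[0,0,0,0,0,0,-1.5],[0,0,0,0,0,0,0],[0,0,0,0,0,0,0]]' >/dev/null; python3 t.py; done
```

```text
T [-0.03 -0.   -0.04] F [ 0.6 -0.7 -5. ]
T [ 0.04 -0.   -0.04] F [-0.3 -0.1 -4.4]
T [-0.04  0.02 -0.01] F [ 0.3 -0.3 -3.9]
T [-0.07 -0.06  0.01] F [-0.4  0.1 -4.4]
T [-0.18 -0.   -0.04] F [ 0.5 -1.4 -4.4]
T [-0.44  0.04 -0.09] F [ 0.  -2.2 -4.5]
```

```bash
python3 -m crank '[[0,0,0,0,0,0,3],[0,0,0,0,0,0,3],[0,0,0,0,0,0,0]]' ; python3 t.py
python3 -m crank '[[0,0,0,1,0,0,0],[0,0,0,1,0,0,0],[0,0,0,1,0,0,0],[0,0,0,1,0,0,0],[0,0,0,1,0,0,0],[0,0,0,0,0,0,0]]'; python3 t.py
python3 -m crank '[[0,0,0,1,0,0,0],[0,0,0,1,0,0,0],[0,0,0,1,0,0,0],[0,0,0,1,0,0,0],[0,0,0,1,0,0,0],[0,0,0,0,0,0,0]]'; python3 t.py
```

```text
time: 23.45
tool_pos: [589.5, -18.5, 145.3]
orientation: [0.71, 0.704, 0.0, -0.0]
contact_force: [0.2, -0.6, -4.6]
gripper_width: 48.8
T [-0.12  0.    0.  ] F [ 0.2 -0.6 -4.6]
time: 23.95
tool_pos: [589.3, -18.6, 139.9]
orientation: [0.709, 0.705, -0.0, -0.0]
contact_force: [-0.5, 0.0, -4.0]
gripper_width: 48.8
T [-0.02 -0.06  0.04] F [-0.5  0.  -4. ]
time: 24.45
tool_pos: [589.2, -18.6, 134.9]
orientation: [0.709, 0.705, -0.0, -0.0]
contact_force: [-0.1, 0.0, -4.4]
gripper_width: 48.6
T [ 0.   -0.02 -0.02] F [-0.1  0.  -4.4]
```

```bash
python3 -m crank '[[0,0,0,1,0,0,0],[0,0,0,1,0,0,0],[0,0,0,1,0,0,0],[0,0,0,1,0,0,0],[0,0,0,1,0,0,0],[0,0,0,0,0,0,0]]'; python3 t.py
python3 -m crank '[[0,0,0,1,0,0,0],[0,0,0,1,0,0,0],[0,0,0,1,0,0,0],[0,0,0,1,0,0,0],[0,0,0,0,0,0,0]]'; python3 t.py
```

```text
time: 24.95
tool_pos: [589.2, -18.6, 129.9]
orientation: [0.709, 0.705, -0.0, -0.0]
contact_force: [0.0, -0.1, -4.4]
gripper_width: 48.7
T [-0.02 -0.    0.02] F [ 0.  -0.1 -4.4]
time: 25.37
tool_pos: [589.2, -18.7, 125.9]
orientation: [0.709, 0.705, -0.0, -0.0]
contact_force: [0.4, 0.4, -4.0]
gripper_width: 48.5
T [ 0.01 -0.01 -0.04] F [ 0.4  0.4 -4. ]
```

```bash
for i in 1 2; do python3 -m crank '[[0,0,0,0.6,0,0,0],[0,0,0,0.6,0,0,0],[0,0,0,0,0,0,0]]'; done; python3 t.py
```

```text
time: 25.62
tool_pos: [589.3, -18.6, 124.9]
orientation: [0.709, 0.705, -0.0, -0.0]
contact_force: [-0.3, 0.2, -5.1]
gripper_width: 48.5
time: 25.87
tool_pos: [589.3, -18.7, 123.7]
orientation: [0.709, 0.705, -0.0, -0.0]
contact_force: [-0.4, -0.3, -4.3]
gripper_width: 48.9
T [0.06 0.01 0.04] F [-0.4 -0.3 -4.3]
```

```bash
for i in 1 2 3 4; do python3 -m crank '[[0,0,0,0.4,0,0,0],[0,0,0,0.2,0,0,0],[0,0,0,0,0,0,0]]' | grep -E "tool_pos|force"; done
```

```text
tool_pos: [589.5, -18.6, 123.5]
contact_force: [-1.4, 0.5, -2.1]
tool_pos: [589.4, -18.6, 123.5]
contact_force: [-4.0, 0.8, 4.3]
tool_pos: [589.5, -18.6, 123.5]
contact_force: [-5.7, 0.5, 6.6]
tool_pos: [589.5, -18.6, 123.5]
contact_force: [-7.5, 0.7, 10.9]
```

Firm contact at TCP z = 123.5. When the hub stood on the bench, the TCP was at 21.4 as I gripped it, and 102 + 21.4 = 123.4, so the hub is home. I relax the push, let go and retreat.

```bash
python3 -m crank '[[0,0,0,-1.2,0,0,0],[0,0,0,0,0,0,0]]' | grep -E "tool_pos|force"; python3 -m crank '[[0.55,0,0,0,0,0,0],[0.65,0,0,0,0,0,0],[0.8,0,0,0,0,0,0],[1,0,0,0,0,0,0],[1,0,0,0,0,0,0],[1,0,0,0,0,0,0],[1,0,0,-10,0,0,0],[1,0,0,-25,0,0,0],[1,0,0,-35,0,0,0],[1,-30,0,-30,0,0,0],[1,-30,0,-30,0,0,0],[1,0,0,0,0,0,0],[1,0,0,0,0,0,0],[1,0,0,0,0,0,0]]'
python3 - <<'E'
from hb import *
togo([589.2,-19,122.5],1.3)
d=robot.capture("wrist"); cv2.imwrite("pics/w9.png",d["img"])
q=bore(d,[589,-19],146,-13)
u=proj(d,[589,-19,138]).astype(int)
c=d["img"][max(0,u[1]-80):u[1]+80,u[0]-90:u[0]+90]
s=robot.capture("scene");us=proj(s,[589,-19,120]).astype(int)
e=s["img"][us[1]-40:us[1]+40,us[0]-45:us[0]+45]
a=cv2.resize(c,(400,int(400*c.shape[0]/c.shape[1])),interpolation=cv2.INTER_CUBIC);b=cv2.resize(e,(400,356),interpolation=cv2.INTER_CUBIC)
h=min(a.shape[0],356);cv2.imwrite("pics/w9c.png",np.hstack([a[:h],b[:h]]))
E
```

```text
tool_pos: [589.9, -18.7, 123.5]
contact_force: [-4.0, -0.2, 5.3]
time: 28.2
tool_pos: [588.9, -77.5, 251.7]
orientation: [0.709, 0.705, 0.0, -0.0]
contact_force: [-0.2, 0.5, 0.8]
gripper_width: 85.5
tool [588.9 -77.5 251.7] yaw_y -0.37 tilt 0.03 F [-0.2  0.5  0.8] T [ 0.03 -0.02 -0.03] w 85.5 t 28.2 j6 -0.17
shift [ 58.4  -0.  129.2] tool z [ 1.e-04  5.e-04 -1.e+00]
turn az -1.6690883126375695
bore xy, keyway heading [589.01 -18.04 -15.83] -202.5
```

Run:
```python
from hb import *
d=robot.capture("wrist")
for z in (140,143,146,149,152,158): print(z,end=" "); bore(d,[589,-18.5],z,-14)
s=robot.capture("scene"); 
for r in robot.spot_in("hub_center","scene")[:1]: print(r, [proj(s,[589,-19,z]).round(1) for z in (124,128,134)])
robot.capture("top")
for r in robot.spot_in("hub_center","top")[:1]: print(r)
# flange lower edge profile in scene: column of gray values through the axis
g=cv2.cvtColor(s["img"],cv2.COLOR_BGR2GRAY)
R=np.array(s["R"]);C=-R.T@np.array(s["t"]);v=C[:2]-[589,-19];v/=np.hypot(*v)
for n,r,z in [("flange top edge",45,116),("flange bottom edge",45,102),("same if 3mm up",45,105),("collar top",32,102),("collar foot",32,70)]:
    print(n,proj(s,[589+r*v[0],-19+r*v[1],z]).round(1))
u=proj(s,[589+45*v[0],-19+45*v[1],102]).round().astype(int); print(u,g[u[1]-16:u[1]+20,u[0]].tolist())
```

```text
140 bore xy, keyway heading [588.92 -18.44 -15.48] -200.5
143 bore xy, keyway heading [589.04 -18.18 -15.94] -202.1
146 bore xy, keyway heading [589.03 -18.03 -15.94] -201.2
149 bore xy, keyway heading [588.92 -17.98 -15.6 ] -196.9
152 bore xy, keyway heading [588.92 -17.97 -15.27] -189.3
158 bore xy, keyway heading [589.04 -18.   -14.4 ] -165.9
{'uv': [256.5, 229.8], 'conf': 0.87} [array([252.9, 225.6]), array([252.7, 223.9]), array([252.5, 221.2])]
{'uv': [352.2, 205.2], 'conf': 0.6}
flange top edge [254.3 241.9]
flange bottom edge [254.8 248.1]
same if 3mm up [254.7 246.8]
collar top [254.5 244.3]
collar foot [255.7 258.2]
[255 248] [222, 224, 221, 222, 221, 217, 216, 216, 212, 212, 211, 210, 207, 207, 205, 187, 148, 108, 99, 101, 101, 104, 104, 107, 124, 156, 182, 193, 196, 197, 195, 193, 198, 197, 194, 194]
```

```bash
python3 -c "
from station import robot
print(robot.close_job(), robot.state()['time'])"
```

```text
the job is handed in; nothing more can be done
the job is handed in; nothing more can be done
```

The job is handed in. The key is down in the spindle's slot and let go, and the hub is over it, resting on the collar. The arm was clear of everything, with about 28 s of the 72 s used.

**Key:** I let it go with its foot about 5 mm down in the pocket. The scene picture then showed its top below the spindle's nose. In the wrist view it seemed to lean outward by a degree or two, which is within the limit.

**Hub:** the camera showed the keyway already within about 1° of the slot. The hub slipped over the key at the first try, so no turning search was needed. I then turned it a few degrees each way; it only touched on one side, and I set it about 1.5° away from that side. It met the collar where it should, and I pressed with no more than about 15 N.

**Last checks:**
- **Height:** the flange's lower edge in the scene camera is at row 248, and the predicted row for fully home is 248.1. The bore in the wrist view also fits best 3 mm or less from the home height. The network put the hub's centre about 4 pixels below the predicted point, which does not suggest a raised hub.
- **Position on the axis:** the bore measures about 1 mm from the spindle axis. The limit is 2 mm and the camera error is about the same size, so this check is the least certain.
- **Not checked:** the picture limit stopped me from viewing a final picture, so the end state rests on these numbers and on the force felt at contact. I did not measure the other things on the bench again, but the arm never came near them after lifting the key.

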